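Fill the coilover service-kit tray and leave the wrong sizes

ROBOT

A 6-joint arm with a two-finger parallel gripper is mounted at the origin on the work surface. World frame = base frame: x ahead of the robot, y to its left, z up, the work surface at z = 0. Lengths are in m, angles in rad, forces in N, time in s.
With the tool pointing down it reaches from about 0.35 to 0.925 m from the base axis. Payload 6.4 kg.
Tool frame: the origin (TCP) lies midway between the tips of the shut fingers; the grasp point (between the pads) lies 19 mm behind it (r.hold_point_z is the distance from the TCP to the grasp point, in m); z points along the fingers, y is the direction in which the jaws open and shut (so a half turn about z gives the same grasp; the last joint's range is limited). The gripper opens to 85 mm and grips with 20 to 120 N. Pads are 22 mm wide; open, the fingers measure 114 mm over their backs; the gripper's body (76 mm by 85 mm) begins 54 mm behind the grasp point. The pads swing forward as they close: fully open they stand 13 mm farther back than shut.
Start: joints at [0.934, 0.245, 1.558, -0, 1.339, -0.174], TCP at [0.29, 0.582, 0.231] pointing down, gripper open.
Joint ranges: [-3.13, 3.13], [-1.02, 2.26], [0.13, 2.54], [-0.95, 4.09], [0.21, 2.88], [-2.74, 2.74]. Speed limits (rad/s): [2.57, 2.57, 3.14, 3.14, 3.14, 3.14].

INTERFACE

Orientations are given as a unit quaternion [x, y, z, w].
In Python, from workcell import telemetry, vision, r, finder gives the robot as it stands. The module is installed in compiled form; this text tells all that it offers.
- The arm moves only by the tool play_rows, never from a script. Its argument "targets" is a list of rows, each an object of numbers: "x", "y", "z": the shift along the tool's x, y, z in units of 0.2 m (1.0 is 0.2 m); "ax", "ay", "az": the turn, a rotation vector about the tool's x, y, z in units of pi/4 rad (1.0 is pi/4 rad); "hand": the closure, from 0 (fully open) to 1 (shut). In form: [{"x": .., "y": .., "z": .., "ax": .., "ay": .., "az": .., "hand": ..}, ...]. A call has 1 to 12 rows; each row is the pose to reach, as a shift and turn from the pose measured when the call began, along the tool's axes at that moment; what a row does not reach only later rows make up. A row lasts 1/10 s, in which the tool goes at most 50 mm and 8.59 degrees, less where a joint would pass 70% of its speed; a pose out of reach is approached as far as the arm can. A call with a number of a shift or a turn outside -1 to 1 is refused whole. A call with a gripper value outside its range is refused whole. The fingers move at their own pace and stop on an object; "newtons" is the grip in N (left out, the last holds). Time passes only in rows, so rows that repeat a pose let the fingers close. It gives the time, the measured TCP pose, the force and the opening at its end, in the units of the state.
- telemetry.get_obs(): the state, without advancing time (a new reading comes with each control period).
- vision.read_camera(name): name is "scene" or "side" or "wrist"; returns a dict with "color" (480x640x3 uint8, red, green, blue), "fovy" (degrees; the focal length in pixels is half the picture's height over the tangent of half this angle, whatever the lens; pixels are square), "cx", "cy" (the principal point, pixels), "rvec" (rotation vector, rad) and "tvec" (3), from world to camera coordinates, as OpenCV has them. Camera axes: x right, y down, z forward; pixel columns grow to the right and rows downward; lengths in m; the calibration is good to about 2 mm. A picture is of the moment at which its call begins. There is no depth.
- r.hand_in(): hands the job in, once; it reports no verdict.
Trained networks look in the newest picture that a camera, given by its name, has taken for a name from the list of things; names that differ only in an ending like _2 or _b are one class to them, and where a whole thing is asked for, a point or a joint stands for the part that bears it (a point fixed in the world has none). Each returns a list of dicts, best first, with "score" (0 to 1); they miss things now and then, are a little off and sometimes report something else, mostly with a low value. They report only what shows in the picture. A call takes as long as a camera call. They do not tell look-alikes from the thing itself.
- finder.silhouettes(camera, name): "pixels" (480x640 bool, what is visible of it) and "box" ([centre column, centre row, width, height] in pixels, round what is visible of it).
The state is a dict: "time": time; "joints": joint angles; "qd": joint speeds; "joint_torque": joint torques, N m; "tool_pos": TCP position; "tcp_rot": TCP orientation; "force": force on the tool from outside, world axes, zero at the start; "torque": the same for the moment, N m; "opening": finger opening in m.
Only numpy, scipy, OpenCV 4.12 (cv2) and the standard library are available. Lean on these libraries where they do the work, as an engineer would, in place of code of your own. Each camera call takes 0.05 s, during which the arm holds its last target. There are 200 camera calls.

TASK

Fill the kit tray for one coilover: put the large collar over the cone, stand the helper spring over the post, stand the tall bump stop in the cup and lay the hook spanner centred in its two notched rests, each properly seated. The smaller collar and the short bump stop belong to another kit: leave them where they are on the tread plate.

Things in the scene. Friction and masses are not known exactly. Their poses are not given: they have to be found in the camera images.
- collar_c (a point): Large collar: aluminium ring with spanner slots, 58 mm outside, 44 mm bore, 20 mm high, lying flat, 70 g. Point: its centre, 10 mm above its underside; z its axis. All parts start on a 3 mm tread plate beside the tray (left or right of it), with 25 mm or so between them and a stray bolt (26 mm high) among them; a carton 110 mm high stands beyond x = 0.74 m.
- spring_c (a point): Helper spring: short yellow coil spring, stiff, 58 mm outside, 44 mm bore, 46 mm high, 130 g, standing on end. Point: its centre, 23 mm above its underside; z its axis.
- bump_stop_c (a point): Tall bump stop: black rubber, ribbed in three lobes, 46 mm across, 70 mm high, 70 g, standing upright. Point: its centre, 35 mm above its underside; z its axis.
- spanner_c (a point): Hook spanner (C-spanner) lying flat, 160 g. x runs from handle to hook, z up. Point: its balance point, mid-thickness, 6 mm above its underside, on the black handle (24 mm wide, 12 mm thick, x from -95 to +15 mm). Then a steel shank 18 mm wide, 6 mm thick, to x = 68 mm, and the hook, out to x = 97, y = +40 mm.
- small_collar_c (a point): Look-alike to leave: smaller aluminium collar, 44 mm outside, 30 mm bore, 20 mm high, lying flat. Point: its centre.
- short_stop_c (a point): Look-alike to leave: short bump stop of two lobes, black rubber, 46 mm across but only 36 mm high, upright. Point: its centre.
- cone_nest: White block 98 x 100 x 16 mm, one of three in a row, 108 mm apart, in any order in the dark kit tray (rim 18 mm over the table). Fixed. Origin: centre of its underside, 4 mm over the table; y along the row, z up. On top a short white cone, 28 mm across at the foot, 14 mm at the tip, 26 mm high. The large collar goes over it and lies flat on the block, its centre then 26 mm above this origin.
- post_nest: White block 98 x 100 x 16 mm, one of three in a row, 108 mm apart, in any order in the dark kit tray (rim 18 mm over the table). Fixed. Origin: centre of its underside, 4 mm over the table; y along the row, z up. On top a slim steel post, 16 mm across, 52 mm high. The helper spring goes over it and stands on the block, its centre then 39 mm above this origin.
- cup_nest: White block 98 x 100 x 16 mm, one of three in a row, 108 mm apart, in any order in the dark kit tray (rim 18 mm over the table). Fixed. Origin: centre of its underside, 4 mm over the table; y along the row, z up. On top a round cup, 70 mm inside, 78 mm outside, 12 mm high. The tall bump stop stands in it on the block, its centre then 51 mm above this origin.
- rests: Spanner rests, white, fixed in the tray 115 mm from the row of blocks: two plates 8 mm thick, 84 mm apart along y, with notches 44 mm wide along x; notch floors 30 mm, tips 44 mm above the origin. Origin: midway, at the underside, 4 mm over the table. The spanner lies along y in both notches, hook to either end, its balance point midway and 36 mm above the origin.
Not all that is in view belongs to the job. What is shaped like the part that bears collar_c but red is not meant.

How it is judged:
By the outcome, as a careful person would: the job done as asked, in the order asked, and still so for the second after the job is handed in, with the robot touching nothing.
It also fails if it takes over 122 s, if anything falls off the work surface, if the arm or the gripper's body presses on something with over 40 N, if the wrist force passes 120 N, or if a joint passes its speed limit or range.

## Working session

There is one attempt and no reset: what is moved stays moved. The work goes in short steps, Python scripts to look and compute and a tool call to move; the robot and the scene stay as the last step left them, time stands still between calls to the robot, and variables do not carry over. Pictures are saved under pics/ and viewed, about 12 in all and at most 16, crops included, and the job is handed in when it is done.

Besides the shell and the picture viewer there is one more tool, called after "Request:" by a JSON object that holds its "method" and its "body", one argument or row to a line. play_rows: Moves the arm, as the interface text tells. Shifts and turns lie within -1 to 1; 1 stands for 0.2 m of shift or pi/4 rad of turn. Its arguments: {"type":"object","properties":{"targets":{"type":"array","items":{"type":"object","properties":{"x":{"type":"number","minimum":-1,"maximum":1},"y":{"type":"number","minimum":-1,"maximum":1},"z":{"type":"number","minimum":-1,"maximum":1},"ax":{"type":"number","minimum":-1,"maximum":1},"ay":{"type":"number","minimum":-1,"maximum":1},"az":{"type":"number","minimum":-1,"maximum":1},"hand":{"type":"number"}}}},"newtons":{"type":"number"}},"required":["targets"]}

```bash
mkdir -p pics
cat > h.py <<'E'
import numpy as np, cv2
from scipy.spatial.transform import Rotation as R
from workcell import telemetry, vision, r, finder
def cam(n):
    c=vision.read_camera(n); f=240/np.tan(np.radians(c['fovy'])/2)
    c['K']=np.array([[f,0,c['cx']],[0,f,c['cy']],[0,0,1.]]); c['R']=R.from_rotvec(np.ravel(c['rvec'])).as_matrix(); c['t']=np.ravel(c['tvec']); return c
def save(c,fn): cv2.imwrite('pics/'+fn,c['color'][:,:,::-1])
def onz(c,u,v,z):
    d=c['R'].T@np.linalg.inv(c['K'])@np.array([u,v,1.]); o=-c['R'].T@c['t']; return o+d*(z-o[2])/d[2]
def proj(c,p):
    q=(np.atleast_2d(p)@c['R'].T+c['t'])@c['K'].T; return q[:,:2]/q[:,2:]
def tool(p,cur=None):
    """world TCP target -> tool shift units"""
    s=telemetry.get_obs(); return R.from_quat(s['tcp_rot']).inv().apply(np.array(p)-s['tool_pos'])/0.2
E
python3 - <<'E'
from h import *
s=telemetry.get_obs(); print({k:np.round(v,3) for k,v in s.items()}, r.hold_point_z)
for n in ['scene','side','wrist']:
    c=cam(n); save(c,n+'0.png'); print(n,c['fovy'],c['cx'],c['cy'],'pos',np.round(-c['R'].T@c['t'],3),'fwd',np.round(c['R'][2],2))
    for k in ['collar_c','spring_c','bump_stop_c','spanner_c','small_collar_c','short_stop_c','cone_nest','post_nest','cup_nest','rests']:
        print(k,[(round(d['score'],2),np.round(d['box']).astype(int).tolist()) for d in finder.silhouettes(n,k)][:4])
E
```

```text
{'time': np.float64(0.0), 'joints': array([ 0.934,  0.246,  1.559, -0.   ,  1.339, -0.174]), 'qd': array([-0.   , -0.   ,  0.002,  0.001,  0.   , -0.001]), 'joint_torque': array([-2.0000e-03, -4.2951e+01, -3.2613e+01, -0.0000e+00,  5.0000e-03,
        0.0000e+00]), 'tool_pos': array([0.29 , 0.581, 0.23 ]), 'tcp_rot': array([ 0.229,  0.973, -0.001, -0.   ]), 'force': array([ 0.05 ,  0.012, -0.997]), 'torque': array([-0.033,  0.034, -0.04 ]), 'opening': np.float64(0.086)} 0.0187
scene 57.92559485747494 326.7530923083792 235.4888816875164 pos [1.028 0.01  0.716] fwd [-0.65 -0.01 -0.76]
collar_c [(0.89, [183, 237, 28, 28]), (0.64, [177, 197, 27, 23])]
spring_c [(0.69, [277, 311, 29, 35])]
bump_stop_c [(0.84, [285, 232, 21, 38])]
spanner_c []
small_collar_c [(0.78, [237, 238, 18, 22])]
short_stop_c [(0.79, [220, 311, 24, 30])]
cone_nest [(0.97, [378, 298, 54, 49]), (0.38, [496, 310, 64, 52]), (0.22, [217, 274, 98, 20])]
post_nest [(0.84, [496, 309, 61, 52])]
cup_nest [(0.61, [436, 304, 58, 46]), (0.5, [216, 273, 100, 18])]
rests [(0.88, [430, 250, 55, 41])]
side 52.25243235535234 316.30790190074237 231.4889902651202 pos [ 0.239 -0.732  0.713] fwd [ 0.22  0.73 -0.65]
collar_c [(0.65, [292, 414, 37, 43]), (0.59, [355, 375, 37, 34])]
spring_c [(0.9, [402, 259, 25, 33])]
bump_stop_c [(0.84, [316, 272, 24, 37])]
spanner_c [(0.76, [382, 326, 63, 81])]
small_collar_c [(0.84, [332, 323, 27, 24])]
short_stop_c [(0.97, [425, 299, 27, 29]), (0.33, [317, 271, 25, 37])]
cone_nest [(0.69, [356, 211, 54, 38])]
post_nest [(0.8, [332, 157, 44, 36])]
cup_nest [(0.73, [343, 187, 48, 30])]
rests [(0.72, [296, 190, 37, 41])]
wrist 70.29989809882524 314.5173931129559 239.7449915582631 pos [0.226 0.614 0.374] fwd [ 0.25 -0.13 -0.96]
collar_c []
spring_c []
bump_stop_c []
spanner_c []
small_collar_c []
short_stop_c []
cone_nest []
post_nest []
cup_nest []
rests [(0.78, [112, 454, 58, 46])]
```

View pics/scene0.png

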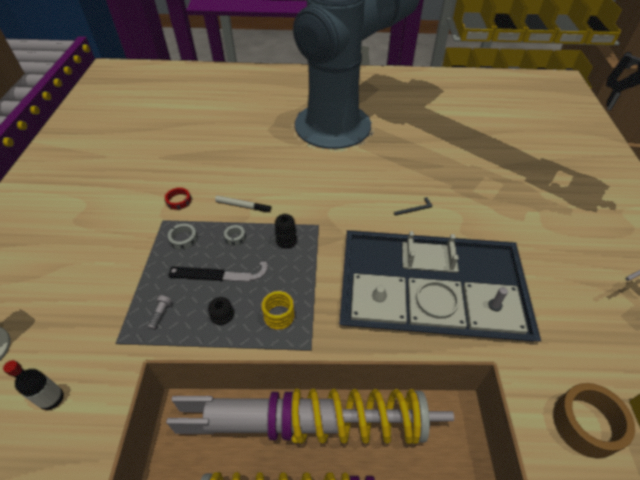

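View pics/side0.png

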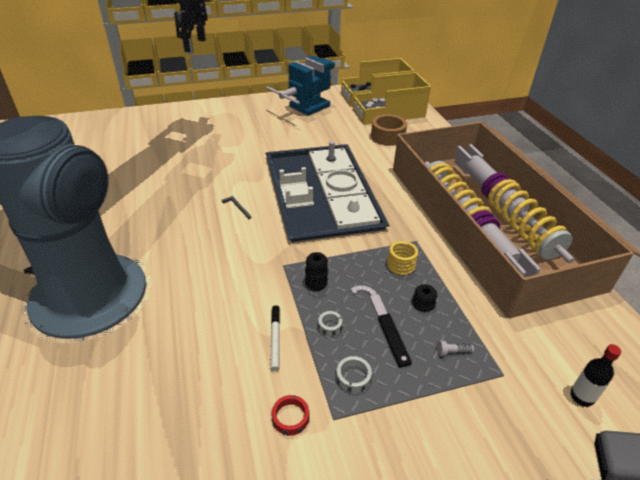

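The scene picture shows:
- **Large collar:** silver, at (183,237). Its look-alikes are the smaller collar at (234,234) and the red ring off the plate at (177,197).
- **Bump stops:** the tall one is at (285,232) and the short one at (220,311).
- **Other parts:** spring (277,311), spanner (215,272), bolt (160,310).
- **Tray:** cone (378,298), cup (436,300), post (498,305), rests (430,250).

The side view agrees, with the large collar at (355,375) and the red ring at (290,414).

Next I'll triangulate these.

Run:
```python
from h import *
C={n:cam(n) for n in ['scene','side']}
def tri(a,b):
    P=[C[n]['K']@np.c_[C[n]['R'],C[n]['t']] for n in C]
    X=cv2.triangulatePoints(P[0],P[1],np.float64(a),np.float64(b)).ravel(); return X[:3]/X[3]
def cen(n,k,near):
    d=[x for x in finder.silhouettes(n,k) if np.hypot(x['box'][0]-near[0],x['box'][1]-near[1])<15]
    if not d: return None
    m=d[0]['pixels']; v,u=np.nonzero(m); return np.array(d[0]['box'][:2]),np.array([u.mean(),v.mean()])
for k,a,b,z in [('collar_c',(183,237),(355,375),.013),('spring_c',(277,311),(402,259),.026),('bump_stop_c',(285,232),(316,272),.038),('small_collar_c',(237,238),(332,323),.013),('short_stop_c',(220,311),(425,299),.021)]:
    A=cen('scene',k,a);B=cen('side',k,b)
    if A is None or B is None: print(k,'miss',A,B); continue
    for i in (0,1): print(k,np.round(tri(A[i],B[i]),4),np.round(onz(C['scene'],*A[i],z)[:2],4),np.round(onz(C['side'],*B[i],z)[:2],4))
# crude by-eye
for nme,a,z in [('cone tip',(380,289),.046),('post tip',(503,291),.072),('rest',(430,268),.004),('tray corner',(347,233),.018),('tray corner',(522,241),.018),('trayc',(342,326),.018),('trayc',(537,335),.018)]: print(nme,np.round(onz(C['scene'],*a,z),3))
for nme,a,z in [('handle end',(405,362),.009),('shank/handle',(378,316),.009),('hook end',(355,288),.009),('cone tip',(353,203),.046),('post tip',(331,142),.072)]: print(nme,np.round(onz(C['side'],*a,z),3))
```

```text
collar_c [ 0.4315 -0.3113  0.0127] [ 0.4293 -0.3097] [ 0.4328 -0.3132]
collar_c [ 0.4323 -0.3115  0.0128] [ 0.4328 -0.3116] [ 0.4321 -0.3113]
spring_c [ 0.6153 -0.0873  0.0282] [ 0.612 -0.086] [ 0.6174 -0.0871]
spring_c [ 0.6139 -0.0873  0.0271] [ 0.6128 -0.0871] [ 0.6147 -0.0867]
bump_stop_c [ 0.4349 -0.0916  0.037 ] [ 0.4348 -0.0908] [ 0.435  -0.0933]
bump_stop_c [ 0.4317 -0.0901  0.0374] [ 0.4318 -0.0897] [ 0.4317 -0.091 ]
small_collar_c [ 0.4269 -0.2017  0.0126] [ 0.4269 -0.2014] [ 0.427  -0.2023]
small_collar_c [ 0.4263 -0.2016  0.0144] [ 0.4247 -0.2018] [ 0.4269 -0.2008]
short_stop_c [ 0.614  -0.1938  0.0183] [ 0.6168 -0.194 ] [ 0.6118 -0.1948]
short_stop_c [ 0.6151 -0.1932  0.0194] [ 0.6162 -0.1928] [ 0.6142 -0.1944]
cone tip [0.574 0.1   0.046]
post tip [0.588 0.315 0.072]
rest [0.491 0.211 0.004]
tray corner [0.415 0.04  0.018]
tray corner [0.422 0.411 0.018]
trayc [0.638 0.032 0.018]
trayc [0.643 0.38  0.018]
handle end [ 0.526 -0.309  0.009]
shank/handle [ 0.518 -0.204  0.009]
hook end [ 0.5   -0.127  0.009]
cone tip [0.567 0.087 0.046]
post tip [0.584 0.314 0.072]
```

Request:
{"method": "play_rows", "body": {
  "targets": [
    {"x": -0.8,"y": -0.62,"z": -0.3,"az": -0.589,"hand": 0},
    {"x": -0.8,"y": -0.62,"z": -0.3,"az": -0.589,"hand": 0},
    {"x": -0.8,"y": -0.62,"z": -0.3,"az": -0.589,"hand": 0},
    {"x": -0.8,"y": -0.62,"z": -0.3,"az": -0.589,"hand": 0},
    {"x": -0.8,"y": -0.62,"z": -0.3,"az": -0.589,"hand": 0},
    {"x": -0.8,"y": -0.62,"z": -0.3,"az": -0.589,"hand": 0},
    {"x": -0.8,"y": -0.62,"z": -0.3,"az": -0.589,"hand": 0}
  ]
}}

```text
schema error: expected keys x, y, z, ax, ay, az, hand
```

Request:
{"method": "play_rows", "body": {
  "targets": [
    {"x": -0.8,"y": -0.62,"z": -0.3,"ax": 0,"ay": 0,"az": -0.589,"hand": 0},
    {"x": -0.8,"y": -0.62,"z": -0.3,"ax": 0,"ay": 0,"az": -0.589,"hand": 0},
    {"x": -0.8,"y": -0.62,"z": -0.3,"ax": 0,"ay": 0,"az": -0.589,"hand": 0},
    {"x": -0.8,"y": -0.62,"z": -0.3,"ax": 0,"ay": 0,"az": -0.589,"hand": 0},
    {"x": -0.8,"y": -0.62,"z": -0.3,"ax": 0,"ay": 0,"az": -0.589,"hand": 0},
    {"x": -0.8,"y": -0.62,"z": -0.3,"ax": 0,"ay": 0,"az": -0.589,"hand": 0}
  ]
}}

```text
time: 2.85
tool_pos: [0.3791, 0.3983, 0.2924]
tcp_rot: [0.002, 1.0, 0.001, 0.001]
force: [-0.3, 0.6, 0.1]
opening: 0.0855
```

Request:
{"method": "play_rows", "body": {
  "targets": [
    {"x": -0.85,"y": -1,"z": -0.35,"ax": 0,"ay": 0,"az": 0,"hand": 0},
    {"x": -0.85,"y": -1,"z": -0.35,"ax": 0,"ay": 0,"az": 0,"hand": 0},
    {"x": -0.85,"y": -1,"z": -0.35,"ax": 0,"ay": 0,"az": 0,"hand": 0},
    {"x": -0.85,"y": -1,"z": -0.35,"ax": 0,"ay": 0,"az": 0,"hand": 0},
    {"x": -0.85,"y": -1,"z": -0.35,"ax": 0,"ay": 0,"az": 0,"hand": 0},
    {"x": -0.85,"y": -1,"z": -0.35,"ax": 0,"ay": 0,"az": 0,"hand": 0}
  ]
}}

```text
time: 3.45
tool_pos: [0.5503, 0.1964, 0.3626]
tcp_rot: [0.002, 1.0, 0.001, 0.001]
force: [0.5, 0.7, -0.7]
opening: 0.0853
```

Request:
{"method": "play_rows", "body": {
  "targets": [
    {"x": 0,"y": -0.85,"z": 0,"ax": 0,"ay": 0,"az": 0,"hand": 0},
    {"x": 0,"y": -0.85,"z": 0,"ax": 0,"ay": 0,"az": 0,"hand": 0},
    {"x": 0,"y": -0.85,"z": 0,"ax": 0,"ay": 0,"az": 0,"hand": 0},
    {"x": 0,"y": -0.85,"z": 0,"ax": 0,"ay": 0,"az": 0,"hand": 0},
    {"x": 0,"y": -0.85,"z": 0,"ax": 0,"ay": 0,"az": 0,"hand": 0},
    {"x": 0,"y": -0.85,"z": 0,"ax": 0,"ay": 0,"az": 0,"hand": 0}
  ]
}}

```text
time: 4.05
tool_pos: [0.5496, 0.0277, 0.3616]
tcp_rot: [0.002, 1.0, 0.001, 0.001]
force: [-0.4, 0.8, 0.6]
opening: 0.0856
```

Run:
```python
from h import *
import pickle
print(telemetry.get_obs()['joints'])
c=cam('wrist'); save(c,'wrist1.png'); pickle.dump(c,open('w1.pkl','wb'))
def cen(k,z):
    for d in finder.silhouettes('wrist',k)[:3]:
        v,u=np.nonzero(d['pixels']); print(k,round(d['score'],2),np.round(d['box']),np.round(onz(c,u.mean(),v.mean(),z)[:2],4))
for k,z in [('collar_c',.013),('spring_c',.03),('bump_stop_c',.05),('spanner_c',.009),('cone_nest',.02),('post_nest',.02),('cup_nest',.02),('rests',.03)]: cen(k,z)
```

```text
[-0.15704108 -0.06959406  1.65848008  0.00261627  1.55206018 -1.72362126]
collar_c 0.86 [ 60. 105.  55.  50.] [ 0.4314 -0.3117]
collar_c 0.74 [22. 17. 40. 33.] [ 0.3299 -0.3368]
spring_c 0.84 [235. 239.  51.  44.] [ 0.6151 -0.087 ]
bump_stop_c 0.55 [220. 102.  47.  49.] [ 0.431  -0.0872]
bump_stop_c 0.51 [366. 206.  75.  71.] [0.5642 0.0956]
spanner_c 0.94 [141. 170. 140.  37.] [ 0.5241 -0.2218]
cone_nest 0.91 [367. 206.  74.  70.] [0.5702 0.1001]
post_nest 0.79 [513. 213.  80.  73.] [0.5824 0.3123]
cup_nest 0.93 [436. 210.  80.  68.] [0.5756 0.2061]
rests 0.95 [449. 128.  98.  51.] [0.4633 0.2061]
```

View pics/wrist1.png

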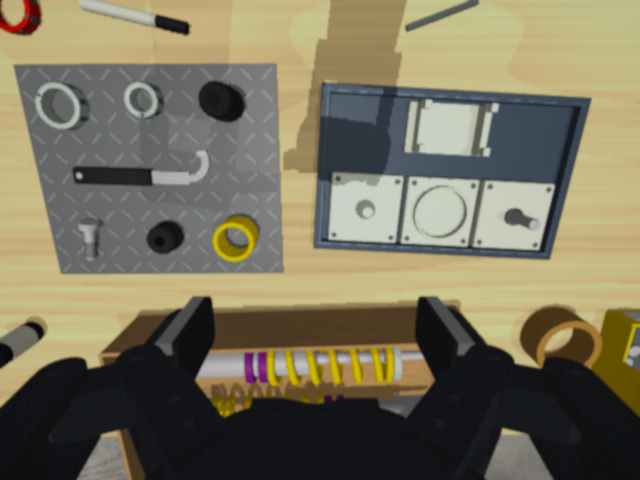

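Large collar is at (60,105); the red ring is at (18,15) and the small collar at (142,99). I'll check the choice and the pose estimates with overlays in one close crop.

```bash
cat > ov.py <<'E'
from h import *
def model(T,S,parts):
    """list of world polylines; T=(x,y,th) of tray (cup nest centre), S=(x,y,yaw) of spanner"""
    th=np.linspace(0,2*np.pi,40); L=[]
    def circ(x,y,rad,z): return np.c_[x+rad*np.cos(th),y+rad*np.sin(th),0*th+z]
    def place(P,p): 
        c,s=np.cos(p[2]),np.sin(p[2]); return np.c_[p[0]+c*P[:,0]-s*P[:,1],p[1]+s*P[:,0]+c*P[:,1],P[:,2]]
    for i in(-1,0,1):
        a,b=.049,.05; L.append(place(np.array([[-a,-b,.02],[a,-b,.02],[a,b,.02],[-a,b,.02],[-a,-b,.02]])+[0,.108*i,0],T))
    L+= [place(circ(0,-.108,.007,.046),T),place(circ(0,0,.039,.032),T),place(circ(0,.108,.008,.072),T)]
    for s in(-1,1): L.append(place(np.array([[-.115-.022,s*.042,.034],[-.115+.022,s*.042,.034]]),T))
    L.append(place(np.array([[-.095,-.012,.015],[.015,-.012,.015],[.015,.012,.015],[-.095,.012,.015],[-.095,-.012,.015]]),S))
    L.append(place(np.array([[.015,0,.012],[.068,0,.012]]),S))
    for x,y,rad,z in parts: L.append(circ(x,y,rad,z))
    return L
def draw(c,L,box,k):
    x0,y0,x1,y1=box; im=cv2.resize(c['color'][y0:y1,x0:x1,::-1],None,fx=k,fy=k,interpolation=cv2.INTER_CUBIC)
    for P in L: cv2.polylines(im,[np.int32(np.round(((proj(c,P)+.5-[x0,y0])*k-.5)*8))],False,(0,0,255),1,cv2.LINE_AA,3)
    return im
E
cat > run.py <<'E'
from ov import *; import pickle
c=pickle.load(open('w1.pkl','rb'))
for p in [(73,176),(152,178)]: print(onz(c,*p,.015))
a=onz(c,73,176,.015);b=onz(c,152,178,.015);u=(b-a)[:2];print(np.linalg.norm(u));u/=np.linalg.norm(u); m=(a+b)[:2]/2+.04*u
S=(*m,np.arctan2(u[1],u[0])); print(S)
T=(.576,.206,-np.radians(3.2))
L=model(T,S,[(.432,-.3115,.029,.023),(.614,-.087,.029,.049),(.432,-.09,.023,.073),(.4265,-.2015,.022,.023)])
A=draw(c,L,(310,70,600,270),2.2);B=draw(c,L,(10,60,300,280),2.2)
cv2.imwrite('pics/ov1.png',cv2.resize(np.vstack([A,B]),None,fx=.65,fy=.65) if 0 else np.vstack([A[:300*0+440],B])[:930])
im=np.vstack([A,B]); print(im.shape); cv2.imwrite('pics/ovA.png',draw(c,L,(310,70,600,270),2.7)); cv2.imwrite('pics/ovB.png',draw(c,L,(10,60,300,280),2.7))
E
python3 run.py
```

```text
[ 0.52496001 -0.31318227  0.015     ]
[ 0.52837098 -0.20185653  0.015     ]
0.11137797534856367
(np.float64(0.5278905056037234), np.float64(-0.21753816233466733), np.float64(1.5401663629314655))
(924, 638, 3)
```

View pics/ovA.png

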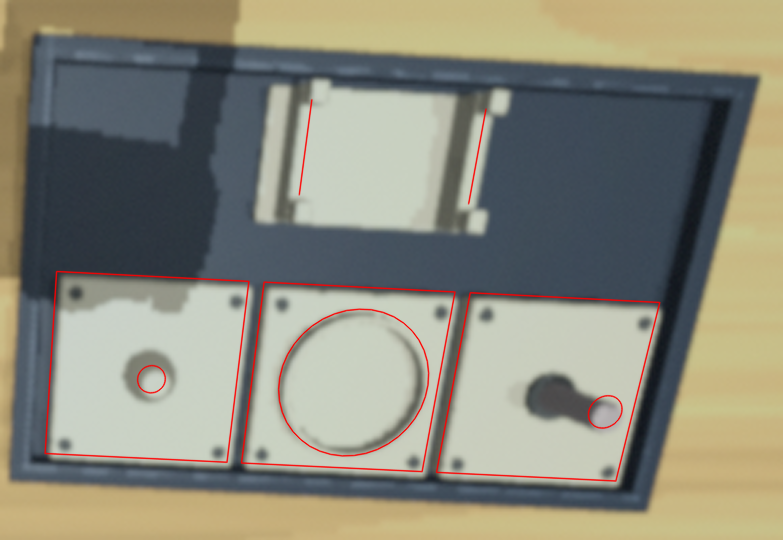

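View pics/ovB.png

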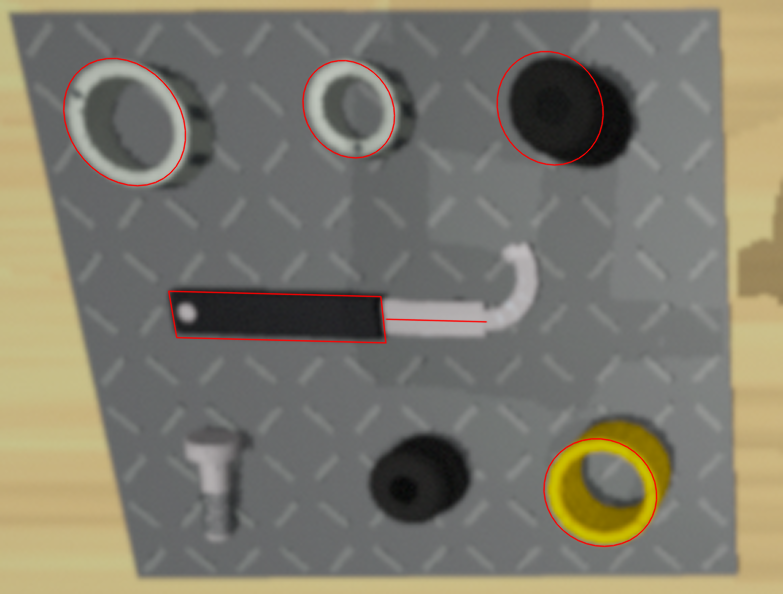

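The overlays agree within about 2 mm. The large collar (58 mm circle) and small collar (44 mm) both fit, so the choice is confirmed. I'll go for the collar now.

Request:
{"method": "play_rows", "body": {
  "newtons": 40,
  "targets": [
    {"x": 0.59,"y": -1,"z": 0.5,"ax": 0,"ay": 0,"az": 0,"hand": 0},
    {"x": 0.59,"y": -1,"z": 0.5,"ax": 0,"ay": 0,"az": 0,"hand": 0},
    {"x": 0.59,"y": -1,"z": 0.5,"ax": 0,"ay": 0,"az": 0,"hand": 0},
    {"x": 0.59,"y": -1,"z": 0.5,"ax": 0,"ay": 0,"az": 0,"hand": 0},
    {"x": 0.59,"y": -1,"z": 0.5,"ax": 0,"ay": 0,"az": 0,"hand": 0},
    {"x": 0.59,"y": -1,"z": 0.5,"ax": 0,"ay": 0,"az": 0,"hand": 0}
  ]
}}

```text
time: 5.1
tool_pos: [0.4276, -0.1749, 0.2589]
tcp_rot: [0.005, 1.0, 0.002, -0.001]
force: [-0.1, 0.6, -1.1]
opening: 0.0851
```

Request:
{"method": "play_rows", "body": {
  "targets": [
    {"x": 0,"y": -0.695,"z": 0.75,"ax": 0,"ay": 0,"az": 0,"hand": 0},
    {"x": 0,"y": -0.695,"z": 0.75,"ax": 0,"ay": 0,"az": 0,"hand": 0},
    {"x": 0,"y": -0.695,"z": 0.75,"ax": 0,"ay": 0,"az": 0,"hand": 0},
    {"x": 0,"y": -0.695,"z": 0.75,"ax": 0,"ay": 0,"az": 0,"hand": 0},
    {"x": 0,"y": -0.695,"z": 0.75,"ax": 0,"ay": 0,"az": 0,"hand": 0},
    {"x": 0,"y": -0.695,"z": 0.75,"ax": 0,"ay": 0,"az": 0,"hand": 0}
  ]
}}

```text
time: 5.7
tool_pos: [0.4257, -0.3132, 0.1075]
tcp_rot: [0.006, 1.0, 0.003, -0.002]
force: [-0.4, 0.0, -1.0]
opening: 0.0851
```

Request:
{"method": "play_rows", "body": {
  "targets": [
    {"x": -0.031,"y": 0.008,"z": 0.2,"ax": 0,"ay": 0,"az": -0.015,"hand": 0},
    {"x": -0.031,"y": 0.008,"z": 0.35,"ax": 0,"ay": 0,"az": -0.015,"hand": 0},
    {"x": -0.031,"y": 0.008,"z": 0.45,"ax": 0,"ay": 0,"az": -0.015,"hand": 0},
    {"x": -0.031,"y": 0.008,"z": 0.52,"ax": 0,"ay": 0,"az": -0.015,"hand": 0},
    {"x": -0.031,"y": 0.008,"z": 0.52,"ax": 0,"ay": 0,"az": -0.015,"hand": 0},
    {"x": -0.031,"y": 0.008,"z": 0.52,"ax": 0,"ay": 0,"az": -0.015,"hand": 0}
  ]
}}

```text
time: 6.3
tool_pos: [0.4327, -0.3115, 0.0051]
tcp_rot: [-0.001, 1.0, 0.002, -0.001]
force: [-0.1, -0.3, 0.5]
opening: 0.0854
```

Good. Close, keeping the pose.

Request:
{"method": "play_rows", "body": {
  "targets": [
    {"x": 0,"y": 0,"z": 0.02,"ax": 0,"ay": 0,"az": 0,"hand": 1},
    {"x": 0,"y": 0,"z": 0.02,"ax": 0,"ay": 0,"az": 0,"hand": 1},
    {"x": 0,"y": 0,"z": 0.02,"ax": 0,"ay": 0,"az": 0,"hand": 1},
    {"x": 0,"y": 0,"z": 0.02,"ax": 0,"ay": 0,"az": 0,"hand": 1},
    {"x": 0,"y": 0,"z": 0.02,"ax": 0,"ay": 0,"az": 0,"hand": 1},
    {"x": 0,"y": 0,"z": 0.02,"ax": 0,"ay": 0,"az": 0,"hand": 1},
    {"x": 0,"y": 0,"z": 0.02,"ax": 0,"ay": 0,"az": 0,"hand": 1},
    {"x": 0,"y": 0,"z": 0.02,"ax": 0,"ay": 0,"az": 0,"hand": 1}
  ]
}}

```text
time: 7.1
tool_pos: [0.4335, -0.3122, 0.0025]
tcp_rot: [-0.0, 1.0, 0.001, -0.0]
force: [-0.9, 1.8, 6.7]
opening: 0.0557
```

Request:
{"method": "play_rows", "body": {
  "targets": [
    {"x": 0,"y": 0,"z": -0.2,"ax": 0,"ay": 0,"az": 0,"hand": 1},
    {"x": 0,"y": 0,"z": -0.45,"ax": 0,"ay": 0,"az": 0,"hand": 1},
    {"x": 0,"y": 0,"z": -0.65,"ax": 0,"ay": 0,"az": 0,"hand": 1},
    {"x": -0.2,"y": 0.25,"z": -0.65,"ax": 0,"ay": 0,"az": 0,"hand": 1},
    {"x": -0.3,"y": 0.5,"z": -0.65,"ax": 0,"ay": 0,"az": 0,"hand": 1},
    {"x": -0.4,"y": 0.75,"z": -0.65,"ax": 0,"ay": 0,"az": 0,"hand": 1},
    {"x": -0.5,"y": 1,"z": -0.65,"ax": 0,"ay": 0,"az": 0,"hand": 1},
    {"x": -0.5,"y": 1,"z": -0.65,"ax": 0,"ay": 0,"az": 0,"hand": 1}
  ]
}}

```text
time: 7.9
tool_pos: [0.5339, -0.1091, 0.133]
tcp_rot: [-0.002, 1.0, 0.001, 0.0]
force: [0.3, -1.0, -0.9]
opening: 0.0559
```

Request:
{"method": "play_rows", "body": {
  "targets": [
    {"x": -0.05,"y": 0.25,"z": 0,"ax": 0,"ay": 0,"az": 0,"hand": 1},
    {"x": -0.1,"y": 0.5,"z": 0,"ax": 0,"ay": 0,"az": 0,"hand": 1},
    {"x": -0.15,"y": 0.75,"z": 0,"ax": 0,"ay": 0,"az": 0,"hand": 1},
    {"x": -0.18,"y": 1,"z": 0,"ax": 0,"ay": 0,"az": 0,"hand": 1},
    {"x": -0.18,"y": 1,"z": 0,"ax": 0,"ay": 0,"az": 0,"hand": 1},
    {"x": -0.18,"y": 1,"z": 0,"ax": 0,"ay": 0,"az": 0,"hand": 1}
  ]
}}

```text
time: 8.5
tool_pos: [0.5689, 0.0924, 0.1334]
tcp_rot: [-0.003, 1.0, 0.001, -0.0]
force: [-0.3, -0.3, -0.8]
opening: 0.0562
```

Run:
```python
from h import *
s=telemetry.get_obs(); print(s['tool_pos'],s['tcp_rot'],s['opening'])
a=cam('scene'); b=cam('wrist'); 
A=cv2.resize(a['color'][150:370,300:560],None,fx=1.54,fy=2.18*.7,interpolation=3); B=cv2.resize(b['color'],(400,300))
h=300; A=cv2.resize(a['color'][150:370,300:560],(355,300)); cv2.imwrite('pics/c1.png',np.hstack([A,B])[:,:,::-1])
```

```text
[0.56889708 0.09235382 0.13340398] [-3.27291337e-03  9.99993857e-01  1.24918674e-03 -1.14509609e-04] 0.056172454204583305
```

View pics/c1.png

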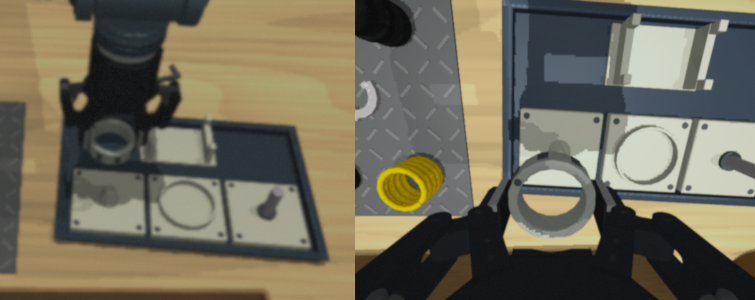

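The collar is held level. Lowering it onto the cone.

Request:
{"method": "play_rows", "body": {
  "targets": [
    {"x": -0.01,"y": 0.03,"z": 0.1,"ax": 0,"ay": 0,"az": 0,"hand": 1},
    {"x": -0.01,"y": 0.03,"z": 0.2,"ax": 0,"ay": 0,"az": 0,"hand": 1},
    {"x": -0.01,"y": 0.03,"z": 0.35,"ax": 0,"ay": 0,"az": 0,"hand": 1},
    {"x": -0.01,"y": 0.03,"z": 0.5,"ax": 0,"ay": 0,"az": 0,"hand": 1},
    {"x": -0.01,"y": 0.03,"z": 0.56,"ax": 0,"ay": 0,"az": 0,"hand": 1},
    {"x": -0.01,"y": 0.03,"z": 0.56,"ax": 0,"ay": 0,"az": 0,"hand": 1},
    {"x": -0.01,"y": 0.03,"z": 0.56,"ax": 0,"ay": 0,"az": 0,"hand": 1}
  ]
}}

```text
time: 9.3
tool_pos: [0.5715, 0.0954, 0.0219]
tcp_rot: [-0.001, 1.0, 0.001, 0.0]
force: [-0.1, -0.5, -0.8]
opening: 0.0556
```

Request:
{"method": "play_rows", "body": {
  "targets": [
    {"x": 0,"y": 0.015,"z": 0.008,"ax": 0,"ay": 0,"az": 0,"hand": 1},
    {"x": 0,"y": 0.015,"z": 0.008,"ax": 0,"ay": 0,"az": 0,"hand": 1},
    {"x": 0,"y": 0.015,"z": 0.005,"ax": 0,"ay": 0,"az": 0,"hand": 0},
    {"x": 0,"y": 0.015,"z": 0.005,"ax": 0,"ay": 0,"az": 0,"hand": 0},
    {"x": 0,"y": 0.015,"z": 0.005,"ax": 0,"ay": 0,"az": 0,"hand": 0},
    {"x": 0,"y": 0.015,"z": 0,"ax": 0,"ay": 0,"az": 0,"hand": 0},
    {"x": 0,"y": 0.015,"z": 0,"ax": 0,"ay": 0,"az": 0,"hand": 0}
  ]
}}

```text
time: 10.0
tool_pos: [0.5716, 0.0984, 0.0221]
tcp_rot: [-0.001, 1.0, 0.001, 0.0]
force: [0.0, 0.2, -0.1]
opening: 0.0855
```

Request:
{"method": "play_rows", "body": {
  "targets": [
    {"x": 0,"y": 0,"z": -0.2,"ax": 0,"ay": 0,"az": 0,"hand": 0},
    {"x": 0,"y": 0,"z": -0.45,"ax": 0,"ay": 0,"az": 0,"hand": 0},
    {"x": 0,"y": 0,"z": -0.65,"ax": 0,"ay": 0,"az": 0,"hand": 0},
    {"x": -0.07,"y": -0.25,"z": -0.65,"ax": 0,"ay": 0,"az": 0,"hand": 0},
    {"x": -0.14,"y": -0.5,"z": -0.65,"ax": 0,"ay": 0,"az": 0,"hand": 0},
    {"x": -0.2,"y": -0.75,"z": -0.65,"ax": 0,"ay": 0,"az": 0,"hand": 0},
    {"x": -0.22,"y": -0.92,"z": -0.5,"ax": 0,"ay": 0,"az": 0,"hand": 0},
    {"x": -0.22,"y": -0.92,"z": -0.5,"ax": 0,"ay": 0,"az": 0,"hand": 0}
  ]
}}

```text
time: 10.8
tool_pos: [0.6141, -0.0897, 0.1181]
tcp_rot: [0.002, 1.0, 0.002, -0.002]
force: [-1.3, 0.2, -0.7]
opening: 0.0854
```

```bash
cat > look.py <<'E'
import sys; from h import *
def main(fn, sb):
    s=telemetry.get_obs(); print(np.round(s['tool_pos'],4),np.round(s['tcp_rot'],4),s['opening'])
    a=cam('scene'); b=cam('wrist'); x0,y0,x1,y1=sb; w=int(300*(x1-x0)/(y1-y0))
    cv2.imwrite('pics/'+fn,np.hstack([cv2.resize(a['color'][y0:y1,x0:x1],(w,300),interpolation=cv2.INTER_CUBIC),cv2.resize(b['color'],(400,300))])[:,:,::-1])
main(sys.argv[1],[int(v) for v in sys.argv[2:]])
E
python3 look.py c2.png 330 220 550 360
```

```text
[ 0.6141 -0.0897  0.1181] [ 0.0019  1.      0.0015 -0.0022] 0.08539717489083785
```

View pics/c2.png

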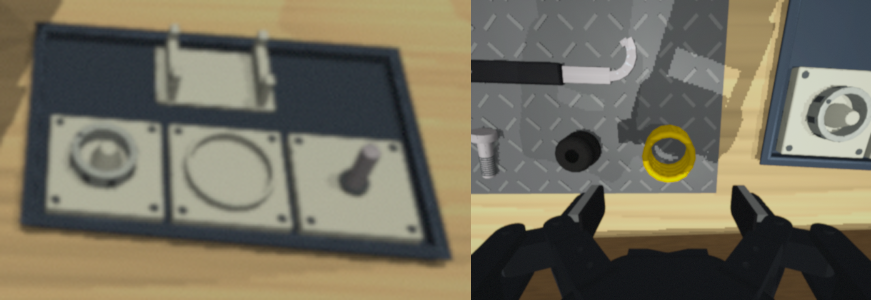

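The collar lies flat over the cone (scene crop at about (100,155)). Spring next.

Request:
{"method": "play_rows", "body": {
  "targets": [
    {"x": 0.002,"y": 0.013,"z": 0.1,"ax": 0,"ay": 0,"az": 0,"hand": 0},
    {"x": 0.002,"y": 0.013,"z": 0.3,"ax": 0,"ay": 0,"az": 0,"hand": 0},
    {"x": 0.002,"y": 0.013,"z": 0.5,"ax": 0,"ay": 0,"az": 0,"hand": 0},
    {"x": 0.002,"y": 0.013,"z": 0.56,"ax": 0,"ay": 0,"az": 0,"hand": 0},
    {"x": 0.002,"y": 0.013,"z": 0.56,"ax": 0,"ay": 0,"az": 0,"hand": 0}
  ]
}}

```text
time: 11.4
tool_pos: [0.6135, -0.0817, 0.0075]
tcp_rot: [-0.001, 1.0, 0.002, -0.002]
force: [-0.2, -0.4, -0.6]
opening: 0.0855
```

Request:
{"method": "play_rows", "body": {
  "newtons": 40,
  "targets": [
    {"x": 0,"y": 0,"z": 0,"ax": 0,"ay": 0,"az": 0,"hand": 1},
    {"x": 0,"y": 0,"z": 0,"ax": 0,"ay": 0,"az": 0,"hand": 1},
    {"x": 0,"y": 0,"z": 0,"ax": 0,"ay": 0,"az": 0,"hand": 1},
    {"x": 0,"y": 0,"z": 0,"ax": 0,"ay": 0,"az": 0,"hand": 1},
    {"x": 0,"y": 0,"z": 0,"ax": 0,"ay": 0,"az": 0,"hand": 1},
    {"x": 0,"y": 0,"z": 0,"ax": 0,"ay": 0,"az": 0,"hand": 1},
    {"x": 0,"y": 0,"z": 0,"ax": 0,"ay": 0,"az": 0,"hand": 1}
  ]
}}

```text
time: 12.1
tool_pos: [0.6157, -0.0822, 0.0106]
tcp_rot: [-0.001, 1.0, 0.002, 0.0]
force: [-0.6, 1.3, 7.0]
opening: 0.0576
```

Request:
{"method": "play_rows", "body": {
  "targets": [
    {"x": 0,"y": 0,"z": -0.2,"ax": 0,"ay": 0,"az": 0,"hand": 1},
    {"x": 0,"y": 0,"z": -0.45,"ax": 0,"ay": 0,"az": 0,"hand": 1},
    {"x": 0,"y": 0,"z": -0.65,"ax": 0,"ay": 0,"az": 0,"hand": 1},
    {"x": 0.05,"y": 0.25,"z": -0.65,"ax": 0,"ay": 0,"az": 0,"hand": 1},
    {"x": 0.1,"y": 0.5,"z": -0.65,"ax": 0,"ay": 0,"az": 0,"hand": 1},
    {"x": 0.1,"y": 0.75,"z": -0.65,"ax": 0,"ay": 0,"az": 0,"hand": 1},
    {"x": 0.1,"y": 1,"z": -0.65,"ax": 0,"ay": 0,"az": 0,"hand": 1},
    {"x": 0.1,"y": 1,"z": -0.65,"ax": 0,"ay": 0,"az": 0,"hand": 1}
  ]
}}

```text
time: 12.9
tool_pos: [0.5946, 0.1226, 0.142]
tcp_rot: [-0.004, 1.0, 0.002, 0.001]
force: [-0.0, -0.7, -2.4]
opening: 0.0579
```

Request:
{"method": "play_rows", "body": {
  "targets": [
    {"x": 0.05,"y": 0.25,"z": 0,"ax": 0,"ay": 0,"az": 0,"hand": 1},
    {"x": 0.06,"y": 0.5,"z": 0,"ax": 0,"ay": 0,"az": 0,"hand": 1},
    {"x": 0.06,"y": 0.75,"z": 0,"ax": 0,"ay": 0,"az": 0,"hand": 1},
    {"x": 0.06,"y": 0.98,"z": 0,"ax": 0,"ay": 0,"az": 0,"hand": 1},
    {"x": 0.06,"y": 0.98,"z": 0,"ax": 0,"ay": 0,"az": 0,"hand": 1},
    {"x": 0.06,"y": 0.98,"z": 0,"ax": 0,"ay": 0,"az": 0,"hand": 1},
    {"x": 0.06,"y": 0.98,"z": 0,"ax": 0,"ay": 0,"az": 0,"hand": 1}
  ]
}}

```text
time: 13.6
tool_pos: [0.5812, 0.3174, 0.1429]
tcp_rot: [-0.003, 1.0, 0.002, 0.001]
force: [0.3, -0.1, -1.2]
opening: 0.0576
```

Request:
{"method": "play_rows", "body": {
  "targets": [
    {"x": -0.011,"y": -0.018,"z": 0,"ax": 0,"ay": 0,"az": 0,"hand": 1},
    {"x": -0.011,"y": -0.018,"z": 0.1,"ax": 0,"ay": 0,"az": 0,"hand": 1},
    {"x": -0.011,"y": -0.018,"z": 0.25,"ax": 0,"ay": 0,"az": 0,"hand": 1},
    {"x": -0.011,"y": -0.018,"z": 0.4,"ax": 0,"ay": 0,"az": 0,"hand": 1},
    {"x": -0.011,"y": -0.018,"z": 0.52,"ax": 0,"ay": 0,"az": 0,"hand": 1},
    {"x": -0.011,"y": -0.018,"z": 0.57,"ax": 0,"ay": 0,"az": 0,"hand": 1},
    {"x": -0.011,"y": -0.018,"z": 0.57,"ax": 0,"ay": 0,"az": 0,"hand": 1},
    {"x": -0.011,"y": -0.018,"z": 0.57,"ax": 0,"ay": 0,"az": 0,"hand": 1}
  ]
}}

```text
time: 14.4
tool_pos: [0.5846, 0.3135, 0.0298]
tcp_rot: [-0.003, 1.0, 0.002, 0.001]
force: [-0.0, -0.0, -1.8]
opening: 0.0579
```

Request:
{"method": "play_rows", "body": {
  "targets": [
    {"x": 0,"y": 0,"z": 0.008,"ax": 0,"ay": 0,"az": 0,"hand": 1},
    {"x": 0,"y": 0,"z": 0.008,"ax": 0,"ay": 0,"az": 0,"hand": 1},
    {"x": 0,"y": 0,"z": 0.008,"ax": 0,"ay": 0,"az": 0,"hand": 0},
    {"x": 0,"y": 0,"z": 0.008,"ax": 0,"ay": 0,"az": 0,"hand": 0},
    {"x": 0,"y": 0,"z": 0,"ax": 0,"ay": 0,"az": 0,"hand": 0},
    {"x": 0,"y": 0,"z": 0,"ax": 0,"ay": 0,"az": 0,"hand": 0},
    {"x": 0,"y": 0,"z": -0.2,"ax": 0,"ay": 0,"az": 0,"hand": 0},
    {"x": 0,"y": 0,"z": -0.45,"ax": 0,"ay": 0,"az": 0,"hand": 0},
    {"x": 0,"y": 0,"z": -0.65,"ax": 0,"ay": 0,"az": 0,"hand": 0},
    {"x": 0.1,"y": -0.25,"z": -0.65,"ax": 0,"ay": 0,"az": 0,"hand": 0},
    {"x": 0.2,"y": -0.5,"z": -0.65,"ax": 0,"ay": 0,"az": 0,"hand": 0},
    {"x": 0.2,"y": -0.5,"z": -0.65,"ax": 0,"ay": 0,"az": 0,"hand": 0}
  ]
}}

```text
time: 15.6
tool_pos: [0.5427, 0.2096, 0.1588]
tcp_rot: [-0.001, 1.0, 0.002, 0.0]
force: [-0.2, 0.9, -0.3]
opening: 0.0857
```

Request:
{"method": "play_rows", "body": {
  "targets": [
    {"x": 0.1,"y": -0.25,"z": 0,"ax": 0,"ay": 0,"az": 0,"hand": 0},
    {"x": 0.2,"y": -0.5,"z": 0,"ax": 0,"ay": 0,"az": 0,"hand": 0},
    {"x": 0.3,"y": -0.7,"z": 0,"ax": 0,"ay": 0,"az": 0,"hand": 0},
    {"x": 0.4,"y": -0.9,"z": 0,"ax": 0,"ay": 0,"az": 0,"hand": 0},
    {"x": 0.4,"y": -1,"z": 0,"ax": 0,"ay": 0,"az": 0,"hand": 0},
    {"x": 0.4,"y": -1,"z": 0,"ax": 0,"ay": 0,"az": 0,"hand": 0}
  ]
}}

```text
time: 16.2
tool_pos: [0.4634, 0.0075, 0.1585]
tcp_rot: [0.001, 1.0, 0.001, 0.001]
force: [0.8, 0.2, 0.4]
opening: 0.0854
```

```bash
cat >> look.py <<'E'
c=cam('wrist')
for k,z in [('bump_stop_c',.05),('spanner_c',.009)]:
    for d in finder.silhouettes('wrist',k)[:3]:
        v,u=np.nonzero(d['pixels']); print(k,round(d['score'],2),np.round(d['box']),np.round(onz(c,u.mean(),v.mean(),z)[:2],4))
E
python3 look.py c3.png 330 220 550 360
```

```text
[0.4634 0.0075 0.1585] [7.0e-04 1.0e+00 1.5e-03 1.0e-03] 0.08541990405435074
bump_stop_c 0.82 [181. 195.  84.  70.] [ 0.4293 -0.0875]
spanner_c 0.8 [ 87. 281. 174.  57.] [ 0.5237 -0.2054]
```

View pics/c3.png

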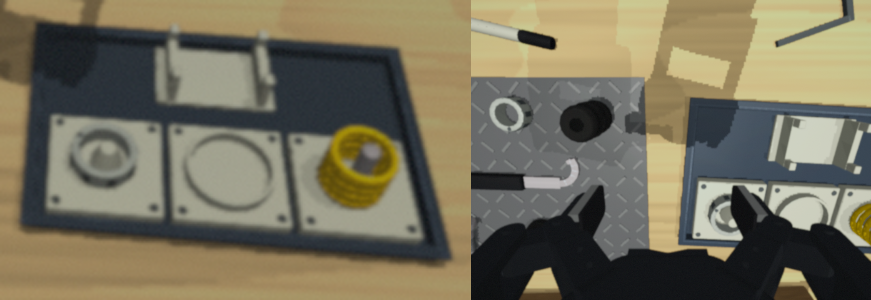

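The spring stands over the post. Now the tall stop; the three-lobed one is at wrist crop (585,120).

Request:
{"method": "play_rows", "body": {
  "targets": [
    {"x": 0.1,"y": -0.25,"z": 0,"ax": 0,"ay": 0,"az": 0,"hand": 0},
    {"x": 0.157,"y": -0.48,"z": 0,"ax": 0,"ay": 0,"az": 0,"hand": 0},
    {"x": 0.157,"y": -0.483,"z": 0,"ax": 0,"ay": 0,"az": 0,"hand": 0},
    {"x": 0.157,"y": -0.483,"z": 0.1,"ax": 0,"ay": 0,"az": 0,"hand": 0},
    {"x": 0.157,"y": -0.483,"z": 0.3,"ax": 0,"ay": 0,"az": 0,"hand": 0},
    {"x": 0.157,"y": -0.483,"z": 0.5,"ax": 0,"ay": 0,"az": 0,"hand": 0},
    {"x": 0.157,"y": -0.483,"z": 0.65,"ax": 0,"ay": 0,"az": 0,"hand": 0},
    {"x": 0.157,"y": -0.483,"z": 0.7,"ax": 0,"ay": 0,"az": 0,"hand": 0},
    {"x": 0.157,"y": -0.483,"z": 0.7,"ax": 0,"ay": 0,"az": 0,"hand": 0}
  ]
}}

```text
time: 17.35
tool_pos: [0.432, -0.0845, 0.0166]
tcp_rot: [-0.003, 1.0, 0.003, -0.001]
force: [-0.1, -0.5, 0.6]
opening: 0.0858
```

Request:
{"method": "play_rows", "body": {
  "newtons": 30,
  "targets": [
    {"x": 0,"y": 0,"z": 0,"ax": 0,"ay": 0,"az": 0,"hand": 1},
    {"x": 0,"y": 0,"z": 0,"ax": 0,"ay": 0,"az": 0,"hand": 1},
    {"x": 0,"y": 0,"z": 0,"ax": 0,"ay": 0,"az": 0,"hand": 1},
    {"x": 0,"y": 0,"z": 0,"ax": 0,"ay": 0,"az": 0,"hand": 1},
    {"x": 0,"y": 0,"z": 0,"ax": 0,"ay": 0,"az": 0,"hand": 1},
    {"x": 0,"y": 0,"z": 0,"ax": 0,"ay": 0,"az": 0,"hand": 1},
    {"x": 0,"y": 0,"z": 0,"ax": 0,"ay": 0,"az": 0,"hand": 1},
    {"x": 0,"y": 0,"z": 0,"ax": 0,"ay": 0,"az": 0,"hand": 1}
  ]
}}

```text
time: 18.15
tool_pos: [0.4335, -0.0852, 0.0183]
tcp_rot: [-0.003, 1.0, 0.002, 0.0]
force: [-1.3, 1.2, 6.6]
opening: 0.0453
```

Request:
{"method": "play_rows", "body": {
  "targets": [
    {"x": 0,"y": 0,"z": -0.2,"ax": 0,"ay": 0,"az": 0,"hand": 1},
    {"x": 0,"y": 0,"z": -0.45,"ax": 0,"ay": 0,"az": 0,"hand": 1},
    {"x": 0,"y": 0,"z": -0.65,"ax": 0,"ay": 0,"az": 0,"hand": 1},
    {"x": -0.1,"y": 0.2,"z": -0.65,"ax": 0,"ay": 0,"az": 0,"hand": 1},
    {"x": -0.2,"y": 0.4,"z": -0.65,"ax": 0,"ay": 0,"az": 0,"hand": 1},
    {"x": -0.3,"y": 0.6,"z": -0.65,"ax": 0,"ay": 0,"az": 0,"hand": 1},
    {"x": -0.4,"y": 0.8,"z": -0.65,"ax": 0,"ay": 0,"az": 0,"hand": 1},
    {"x": -0.5,"y": 1,"z": -0.65,"ax": 0,"ay": 0,"az": 0,"hand": 1},
    {"x": -0.5,"y": 1,"z": -0.65,"ax": 0,"ay": 0,"az": 0,"hand": 1}
  ]
}}

```text
time: 19.05
tool_pos: [0.5337, 0.1187, 0.15]
tcp_rot: [-0.005, 1.0, 0.003, 0.001]
force: [0.6, -1.0, -0.3]
opening: 0.0451
```

Request:
{"method": "play_rows", "body": {
  "targets": [
    {"x": -0.1,"y": 0.2,"z": 0,"ax": 0,"ay": 0,"az": 0,"hand": 1},
    {"x": -0.2,"y": 0.4,"z": 0,"ax": 0,"ay": 0,"az": 0,"hand": 1},
    {"x": -0.22,"y": 0.45,"z": 0,"ax": 0,"ay": 0,"az": 0,"hand": 1},
    {"x": -0.22,"y": 0.45,"z": 0,"ax": 0,"ay": 0,"az": 0,"hand": 1},
    {"x": -0.22,"y": 0.45,"z": 0,"ax": 0,"ay": 0,"az": 0,"hand": 1}
  ]
}}

```text
time: 19.55
tool_pos: [0.5762, 0.2082, 0.1504]
tcp_rot: [-0.005, 1.0, 0.002, 0.001]
force: [0.1, -0.1, -0.8]
opening: 0.0457
```

Request:
{"method": "play_rows", "body": {
  "targets": [
    {"x": -0.006,"y": -0.01,"z": 0.1,"ax": 0,"ay": 0,"az": 0.01,"hand": 1},
    {"x": -0.006,"y": -0.01,"z": 0.25,"ax": 0,"ay": 0,"az": 0.01,"hand": 1},
    {"x": -0.006,"y": -0.01,"z": 0.4,"ax": 0,"ay": 0,"az": 0.01,"hand": 1},
    {"x": -0.006,"y": -0.01,"z": 0.52,"ax": 0,"ay": 0,"az": 0.01,"hand": 1},
    {"x": -0.006,"y": -0.01,"z": 0.57,"ax": 0,"ay": 0,"az": 0.01,"hand": 1},
    {"x": -0.006,"y": -0.01,"z": 0.57,"ax": 0,"ay": 0,"az": 0.01,"hand": 1},
    {"x": -0.006,"y": -0.01,"z": 0.57,"ax": 0,"ay": 0,"az": 0.01,"hand": 1}
  ]
}}

```text
time: 20.25
tool_pos: [0.578, 0.2058, 0.0372]
tcp_rot: [-0.001, 1.0, 0.002, 0.002]
force: [0.3, 0.4, -1.2]
opening: 0.0452
```

Request:
{"method": "play_rows", "body": {
  "targets": [
    {"x": 0.002,"y": 0,"z": 0.008,"ax": 0,"ay": 0,"az": 0,"hand": 1},
    {"x": 0.002,"y": 0,"z": 0.008,"ax": 0,"ay": 0,"az": 0,"hand": 1},
    {"x": 0.002,"y": 0,"z": 0.008,"ax": 0,"ay": 0,"az": 0,"hand": 0},
    {"x": 0.002,"y": 0,"z": 0.008,"ax": 0,"ay": 0,"az": 0,"hand": 0},
    {"x": 0.002,"y": 0,"z": 0,"ax": 0,"ay": 0,"az": 0,"hand": 0},
    {"x": 0.002,"y": 0,"z": 0,"ax": 0,"ay": 0,"az": 0,"hand": 0},
    {"x": 0,"y": 0,"z": -0.2,"ax": 0,"ay": 0,"az": 0,"hand": 0},
    {"x": 0,"y": 0,"z": -0.45,"ax": 0,"ay": 0,"az": 0,"hand": 0},
    {"x": 0,"y": 0,"z": -0.7,"ax": 0,"ay": 0,"az": 0,"hand": 0},
    {"x": 0,"y": 0,"z": -0.7,"ax": 0,"ay": 0,"az": 0,"hand": 0}
  ]
}}

```text
time: 21.25
tool_pos: [0.5825, 0.2062, 0.1867]
tcp_rot: [-0.001, 1.0, 0.004, 0.01]
force: [1.2, -0.0, 0.2]
opening: 0.0855
```

Request:
{"method": "play_rows", "body": {
  "targets": [
    {"x": 0.1,"y": -0.4,"z": 0,"ax": 0,"ay": 0,"az": 1,"hand": 0},
    {"x": 0.1,"y": -0.8,"z": 0,"ax": 0,"ay": 0,"az": 1,"hand": 0},
    {"x": 0.12,"y": -1,"z": 0,"ax": 0,"ay": 0,"az": 1,"hand": 0},
    {"x": 0.12,"y": -1,"z": 0,"ax": 0,"ay": 0,"az": 1,"hand": 0},
    {"x": 0.12,"y": -1,"z": 0,"ax": 0,"ay": 0,"az": 1,"hand": 0},
    {"x": 0.12,"y": -1,"z": 0,"ax": 0,"ay": 0,"az": 1,"hand": 0},
    {"x": 0.12,"y": -1,"z": 0,"ax": 0,"ay": 0,"az": 1,"hand": 0}
  ]
}}

```text
time: 21.95
tool_pos: [0.5586, 0.0056, 0.1844]
tcp_rot: [0.382, 0.924, 0.007, 0.007]
force: [0.7, 0.1, -0.5]
opening: 0.0853
```

```bash
python3 look.py c4.png 330 220 550 360; python3 -c "
from h import *
print(tool([.527,-.19,.15]))"
```

```text
[0.5586 0.0056 0.1844] [0.3824 0.924  0.0069 0.0073] 0.08533097019954423
bump_stop_c 0.78 [529.  51. 112.  93.] [0.5777 0.2132]
bump_stop_c 0.75 [499.  76. 167. 153.] [0.5673 0.1808]
bump_stop_c 0.43 [150. 313.  89. 107.] [ 0.5155 -0.1414]
spanner_c 0.88 [149. 315.  93. 110.] [ 0.5168 -0.1701]
[-0.57890301 -0.81197814  0.16323647]
```

View pics/c4.png

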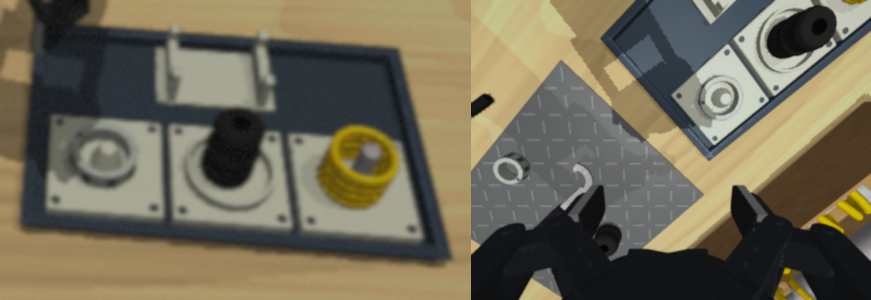

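The tall stop stands in the cup. Now I'll turn for the spanner and take out the small tilt as well.

```bash
cat > go.py <<'E'
import sys; from h import *
x,y,z,yaw=map(float,sys.argv[1:]); a=np.radians(yaw); c,s=np.cos(a),np.sin(a)
o=telemetry.get_obs(); Rc=R.from_quat(o['tcp_rot']); Rt=R.from_matrix(np.array([[c,s,0],[s,-c,0],[0,0,-1.]]))
print('shift',np.round(tool([x,y,z]),3),'turn',np.round((Rc.inv()*Rt).as_rotvec()/(np.pi/4),3), 'z-axis',np.round(Rc.as_matrix()[:,2],4),'xyaw',np.degrees(np.arctan2(*Rc.as_matrix()[1::-1,0])),o['time'],o['opening'])
E
python3 go.py .527 -.2 .15 88.3
```

```text
shift [-0.614 -0.847  0.163] turn [2.600e-02 1.000e-03 1.041e+00] z-axis [ 0.0189  0.0071 -0.9998] xyaw 135.14300365564466 22.2 0.08506829880503233
```

Request:
{"method": "play_rows", "body": {
  "targets": [
    {"x": -0.2,"y": -0.28,"z": 0,"ax": 0.01,"ay": 0,"az": 0.3,"hand": 0},
    {"x": -0.4,"y": -0.56,"z": 0.1,"ax": 0.02,"ay": 0,"az": 0.6,"hand": 0},
    {"x": -0.61,"y": -0.85,"z": 0.16,"ax": 0.026,"ay": 0,"az": 1,"hand": 0},
    {"x": -0.61,"y": -0.85,"z": 0.16,"ax": 0.026,"ay": 0,"az": 1,"hand": 0},
    {"x": -0.61,"y": -0.85,"z": 0.16,"ax": 0.026,"ay": 0,"az": 1,"hand": 0},
    {"x": -0.61,"y": -0.85,"z": 0.16,"ax": 0.026,"ay": 0,"az": 1,"hand": 0},
    {"x": -0.61,"y": -0.85,"z": 0.16,"ax": 0.026,"ay": 0,"az": 1,"hand": 0},
    {"x": -0.61,"y": -0.85,"z": 0.16,"ax": 0.026,"ay": 0,"az": 1,"hand": 0}
  ]
}}

```text
time: 23.0
tool_pos: [0.5262, -0.1994, 0.1506]
tcp_rot: [0.706, 0.709, -0.0, 0.0]
force: [0.2, 0.0, 0.5]
opening: 0.0855
```

```bash
python3 go.py .527 -.2175 .06 88.3
python3 - <<'E'
from ov import *
c=cam('wrist'); s=cam('scene')
L=model((.576,.206,-.056),(.527,-.2175,np.radians(88.3)),[])
a=draw(c,L,(0,0,640,480),.75); b=draw(s,L[-2:],(150,220,330,350),2.2)
cv2.imwrite('pics/c5.png',np.hstack([a[:286],b]) if 1 else a); cv2.imwrite('pics/c5w.png',a)
E
```

```text
shift [-0.09   0.003  0.453] turn [0.001 0.001 0.043] z-axis [ 6.e-04 -6.e-04 -1.e+00] xyaw 90.24536875445824 23.0 0.0855076647227632
```

```bash
python3 -c "
import cv2;import numpy as np
a=cv2.imread('pics/c5w.png');b=cv2.imread('pics/c5.png')[:,480:]
o=np.zeros((360,480+b.shape[1],3),np.uint8);o[:,:480]=a;o[:286,480:]=b
cv2.imwrite('pics/c5.png',cv2.resize(o,None,fx=.9,fy=.9));print(o.shape)"
```

```text
(360, 876, 3)
```

View pics/c5.png

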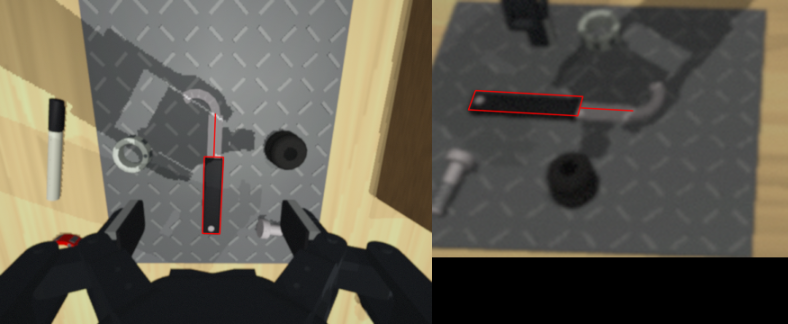

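The overlay fits in both views. I'll approach with the hand partly closed, to stay clear of the short stop.

Request:
{"method": "play_rows", "body": {
  "newtons": 60,
  "targets": [
    {"x": -0.09,"y": 0.003,"z": 0.1,"ax": 0,"ay": 0,"az": 0.043,"hand": 0.4},
    {"x": -0.09,"y": 0.003,"z": 0.2,"ax": 0,"ay": 0,"az": 0.043,"hand": 0.4},
    {"x": -0.09,"y": 0.003,"z": 0.35,"ax": 0,"ay": 0,"az": 0.043,"hand": 0.4},
    {"x": -0.09,"y": 0.003,"z": 0.45,"ax": 0,"ay": 0,"az": 0.043,"hand": 0.4},
    {"x": -0.09,"y": 0.003,"z": 0.45,"ax": 0,"ay": 0,"az": 0.043,"hand": 0.4},
    {"x": -0.09,"y": 0.003,"z": 0.45,"ax": 0,"ay": 0,"az": 0.043,"hand": 0.4}
  ]
}}

```text
time: 23.7
tool_pos: [0.5273, -0.217, 0.0611]
tcp_rot: [0.717, 0.697, 0.0, 0.001]
force: [0.6, 0.1, 0.6]
opening: 0.0511
```

```bash
python3 go.py .527 -.2175 .006 88.3
```

```text
shift [-0.002 -0.002  0.275] turn [0.001 0.001 0.002] z-axis [ 8.e-04 -8.e-04 -1.e+00] xyaw 88.36882555160597 23.7 0.05112050750152027
```

Request:
{"method": "play_rows", "body": {
  "targets": [
    {"x": -0.002,"y": -0.002,"z": 0.12,"ax": 0,"ay": 0,"az": 0,"hand": 0.4},
    {"x": -0.002,"y": -0.002,"z": 0.22,"ax": 0,"ay": 0,"az": 0,"hand": 0.4},
    {"x": -0.002,"y": -0.002,"z": 0.27,"ax": 0,"ay": 0,"az": 0,"hand": 0.4},
    {"x": -0.002,"y": -0.002,"z": 0.275,"ax": 0,"ay": 0,"az": 0,"hand": 0.4},
    {"x": -0.002,"y": -0.002,"z": 0.275,"ax": 0,"ay": 0,"az": 0,"hand": 0.4},
    {"x": -0.002,"y": -0.002,"z": 0.275,"ax": 0,"ay": 0,"az": 0,"hand": 1},
    {"x": -0.002,"y": -0.002,"z": 0.275,"ax": 0,"ay": 0,"az": 0,"hand": 1},
    {"x": -0.002,"y": -0.002,"z": 0.275,"ax": 0,"ay": 0,"az": 0,"hand": 1},
    {"x": -0.002,"y": -0.002,"z": 0.275,"ax": 0,"ay": 0,"az": 0,"hand": 1},
    {"x": -0.002,"y": -0.002,"z": 0.275,"ax": 0,"ay": 0,"az": 0,"hand": 1},
    {"x": -0.002,"y": -0.002,"z": 0.275,"ax": 0,"ay": 0,"az": 0,"hand": 1}
  ]
}}

```text
time: 24.8
tool_pos: [0.5278, -0.218, 0.0076]
tcp_rot: [0.717, 0.697, 0.0, 0.002]
force: [-1.6, 0.9, 5.7]
opening: 0.0219
```

Request:
{"method": "play_rows", "body": {
  "targets": [
    {"x": 0,"y": 0,"z": -0.15,"ax": 0,"ay": 0,"az": 0,"hand": 1},
    {"x": 0,"y": 0,"z": -0.35,"ax": 0,"ay": 0,"az": 0,"hand": 1},
    {"x": 0,"y": 0,"z": -0.55,"ax": 0,"ay": 0,"az": 0,"hand": 1},
    {"x": 0,"y": 0,"z": -0.75,"ax": 0,"ay": 0,"az": 0,"hand": 1},
    {"x": 0.2,"y": -0.08,"z": -0.75,"ax": 0,"ay": 0,"az": 0,"hand": 1},
    {"x": 0.4,"y": -0.16,"z": -0.75,"ax": 0,"ay": 0,"az": 0,"hand": 1},
    {"x": 0.6,"y": -0.24,"z": -0.75,"ax": 0,"ay": 0,"az": 0,"hand": 1},
    {"x": 0.8,"y": -0.32,"z": -0.75,"ax": 0,"ay": 0,"az": 0,"hand": 1},
    {"x": 1,"y": -0.34,"z": -0.75,"ax": 0,"ay": 0,"az": 0,"hand": 1},
    {"x": 1,"y": -0.34,"z": -0.75,"ax": 0,"ay": 0,"az": 0,"hand": 1}
  ]
}}

```text
time: 25.8
tool_pos: [0.4635, -0.0121, 0.1563]
tcp_rot: [0.715, 0.699, 0.0, 0.001]
force: [0.1, 0.2, -2.2]
opening: 0.0219
```

```bash
python3 go.py .4622 .2065 .16 86.8; python3 go.py .4622 .10 .16 86.8
```

```text
shift [ 1.092 -0.032 -0.019] turn [0.001 0.    0.041] z-axis [ 1.2e-03 -4.0e-04 -1.0e+00] xyaw 88.65714741291082 25.8 0.021948726230585105
shift [ 0.56  -0.02  -0.019] turn [0.001 0.    0.041] z-axis [ 1.2e-03 -4.0e-04 -1.0e+00] xyaw 88.65714741291082 25.8 0.021948726230585105
```

Request:
{"method": "play_rows", "body": {
  "targets": [
    {"x": 0.2,"y": 0,"z": 0,"ax": 0,"ay": 0,"az": 0.041,"hand": 1},
    {"x": 0.4,"y": -0.01,"z": 0,"ax": 0,"ay": 0,"az": 0.041,"hand": 1},
    {"x": 0.6,"y": -0.015,"z": 0,"ax": 0,"ay": 0,"az": 0.041,"hand": 1},
    {"x": 0.8,"y": -0.02,"z": 0,"ax": 0,"ay": 0,"az": 0.041,"hand": 1},
    {"x": 0.95,"y": -0.03,"z": 0,"ax": 0,"ay": 0,"az": 0.041,"hand": 1},
    {"x": 1,"y": -0.03,"z": 0,"ax": 0,"ay": 0,"az": 0.041,"hand": 1},
    {"x": 1,"y": -0.03,"z": 0,"ax": 0,"ay": 0,"az": 0.041,"hand": 1}
  ]
}}

```text
time: 26.5
tool_pos: [0.4622, 0.1884, 0.156]
tcp_rot: [0.726, 0.688, -0.0, 0.001]
force: [-0.3, -0.4, -1.5]
opening: 0.022
```

```bash
python3 go.py .462 .212 .07 86.8
python3 - <<'E'
from ov import *
s=cam('scene');d=cam('side')
th=np.radians(86.8)
o=telemetry.get_obs()['tool_pos']; dz=o[2]-.0076
L=[P+[0,0,dz] for P in model((.576,.206,-.056),(o[0]-.0008,o[1]+.0005,th),[])[-2:]]
L2=model((.576,.206,-np.radians(3.2)),(0,0,0),[])[:8]
a=draw(s,L+L2,(330,180,550,350),1.8);b=draw(d,L+L2,(250,120,420,250),2.35)
cv2.imwrite('pics/c6.png',np.hstack([a[:305],b[:305]]))
E
```

```text
shift [ 0.118 -0.008  0.43 ] turn [0.001 0.001 0.003] z-axis [ 9.e-04 -9.e-04 -1.e+00] xyaw 86.9179661260134 26.5 0.021996156299349673
```

View pics/c6.png

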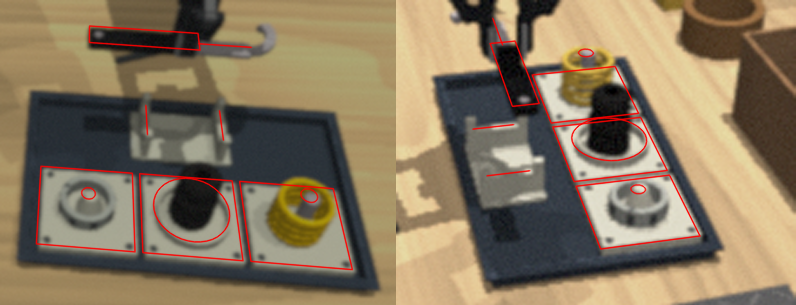

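The spanner is level and matches the overlay in both views. Lowering it into the rests.

Request:
{"method": "play_rows", "body": {
  "targets": [
    {"x": 0.118,"y": -0.007,"z": 0,"ax": 0,"ay": 0,"az": 0,"hand": 1},
    {"x": 0.118,"y": -0.007,"z": 0,"ax": 0,"ay": 0,"az": 0,"hand": 1},
    {"x": 0.118,"y": -0.007,"z": 0.15,"ax": 0,"ay": 0,"az": 0,"hand": 1},
    {"x": 0.118,"y": -0.007,"z": 0.3,"ax": 0,"ay": 0,"az": 0,"hand": 1},
    {"x": 0.118,"y": -0.007,"z": 0.43,"ax": 0,"ay": 0,"az": 0,"hand": 1},
    {"x": 0.118,"y": -0.007,"z": 0.43,"ax": 0,"ay": 0,"az": 0,"hand": 1},
    {"x": 0.118,"y": -0.007,"z": 0.43,"ax": 0,"ay": 0,"az": 0,"hand": 1}
  ]
}}

```text
time: 27.3
tool_pos: [0.4626, 0.2096, 0.0703]
tcp_rot: [0.727, 0.687, -0.0, 0.001]
force: [-0.0, 0.4, -1.3]
opening: 0.0216
```

```bash
python3 go.py .462 .212 .0395 86.8
```

```text
shift [ 0.012 -0.004  0.154] turn [ 0.001  0.002 -0.002] z-axis [ 5.0e-04 -1.5e-03 -1.0e+00] xyaw 86.7087454774324 27.3 0.021643566262211714
```

Request:
{"method": "play_rows", "body": {
  "targets": [
    {"x": 0.014,"y": -0.004,"z": 0.06,"ax": 0,"ay": 0.002,"az": 0,"hand": 1},
    {"x": 0.014,"y": -0.004,"z": 0.11,"ax": 0,"ay": 0.002,"az": 0,"hand": 1},
    {"x": 0.014,"y": -0.004,"z": 0.14,"ax": 0,"ay": 0.002,"az": 0,"hand": 1},
    {"x": 0.014,"y": -0.004,"z": 0.15,"ax": 0,"ay": 0.002,"az": 0,"hand": 1},
    {"x": 0.014,"y": -0.004,"z": 0.154,"ax": 0,"ay": 0.002,"az": 0,"hand": 1},
    {"x": 0.014,"y": -0.004,"z": 0.154,"ax": 0,"ay": 0.002,"az": 0,"hand": 1}
  ]
}}

```text
time: 27.9
tool_pos: [0.4622, 0.2125, 0.0396]
tcp_rot: [0.727, 0.687, 0.0, 0.0]
force: [0.5, -0.0, -2.0]
opening: 0.022
```

Request:
{"method": "play_rows", "body": {
  "targets": [
    {"x": 0,"y": 0,"z": 0.005,"ax": 0,"ay": 0,"az": 0,"hand": 1},
    {"x": 0,"y": 0,"z": 0.006,"ax": 0,"ay": 0,"az": 0,"hand": 1},
    {"x": 0,"y": 0,"z": 0.006,"ax": 0,"ay": 0,"az": 0,"hand": 0.4},
    {"x": 0,"y": 0,"z": 0.006,"ax": 0,"ay": 0,"az": 0,"hand": 0.4},
    {"x": 0,"y": 0,"z": 0,"ax": 0,"ay": 0,"az": 0,"hand": 0.4},
    {"x": 0,"y": 0,"z": 0,"ax": 0,"ay": 0,"az": 0,"hand": 0.4},
    {"x": 0,"y": 0,"z": -0.15,"ax": 0,"ay": 0,"az": 0,"hand": 0.4},
    {"x": 0,"y": 0,"z": -0.4,"ax": 0,"ay": 0,"az": 0,"hand": 0.4},
    {"x": 0,"y": 0,"z": -0.65,"ax": 0,"ay": 0,"az": 0,"hand": 0.4},
    {"x": 0,"y": 0,"z": -0.9,"ax": 0,"ay": 0,"az": 0,"hand": 0.4}
  ]
}}

```text
time: 28.9
tool_pos: [0.4616, 0.2123, 0.2216]
tcp_rot: [0.727, 0.687, 0.0, 0.0]
force: [0.7, -0.1, -0.1]
opening: 0.051
```

Request:
{"method": "play_rows", "body": {
  "targets": [
    {"x": -0.25,"y": 0.2,"z": 0,"ax": 0,"ay": 0,"az": 0,"hand": 0},
    {"x": -0.5,"y": 0.4,"z": 0,"ax": 0,"ay": 0,"az": 0,"hand": 0},
    {"x": -0.7,"y": 0.4,"z": 0,"ax": 0,"ay": 0,"az": 0,"hand": 0},
    {"x": -0.9,"y": 0.4,"z": 0,"ax": 0,"ay": 0,"az": 0,"hand": 0},
    {"x": -0.9,"y": 0.4,"z": 0,"ax": 0,"ay": 0,"az": 0,"hand": 0},
    {"x": -0.9,"y": 0.4,"z": 0,"ax": 0,"ay": 0,"az": 0,"hand": 0}
  ]
}}

```text
time: 29.5
tool_pos: [0.5312, 0.0269, 0.2216]
tcp_rot: [0.728, 0.686, 0.0, 0.0]
force: [-0.4, 0.2, 0.4]
opening: 0.0852
```

Run:
```python
from ov import *
s=cam('scene');d=cam('side'); print(telemetry.get_obs()['tool_pos'])
L=[P+[0,0,.031] for P in model((.576,.206,-.056),(.4612,.2124,np.radians(86.8)),[])[-2:]]
a=draw(s,L,(330,220,550,350),2.3);b=draw(d,[],(250,130,400,250),2.5)
cv2.imwrite('pics/c7.png',cv2.resize(np.hstack([a[:299],b[:299]]),(790,int(299*790/(a.shape[1]+b.shape[1])))))
```

```text
[0.53101762 0.02878472 0.22159433]
```

View pics/c7.png

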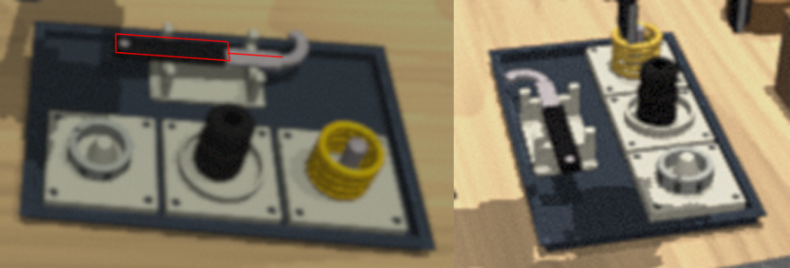

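The final views show the spanner in both notches, centred on the overlay. The collar lies flat over the cone, the spring stands over the post and the stop stands in the cup. Handing in.

```bash
python3 -c "
from h import *
print(r.hand_in())"
```

```text
the job is handed in; nothing more can be done
None
```

The kit tray is filled and the job was handed in at about 30 s of the 122 s allowed. In the order asked, I put the large collar over the cone, the helper spring over the post, the tall bump stop in the cup and the hook spanner in its rests.

**Last checks:** the final scene and side pictures show:
- The collar lies flat over the cone.
- The spring stands over the post.
- The tall stop stands upright inside the cup.
- The spanner lies in both notches, within about 2 mm of the computed centred pose.

The gripper was clear of everything, about 0.22 m up, and the forces reported after each move stayed at about 7 N or less.

**Not checked:** I did not go near the small collar or the short bump stop. My last picture of them, showing both in place, was taken just before I picked up the spanner; the final picture covered only the tray. No check failed; the position measurements differed by only 1–3 mm.

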